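# Add the brass slotted weight to the scale's weight carrier

### The job

For the daily check of the packing scale, slide the brass slotted weight sideways onto the red-capped stem above the weight already there, until its catch clicks past the stem, with its slot facing the opposite way to the slot below, and leave it sitting flat on the lower weight. The sprung platform is delicate: keep every sideways push or downward press on it under 15 N, and leave the lower weight on its seat. Leave the black weight, the carton and the tape roll where they are.

Things in the scene. Friction and masses are not known exactly. Their poses are not given: they have to be found in the camera images.
- brass_weight: The weight to add: brass disc 56 mm across, 20 mm thick, about 0.33 kg, lying flat on the bench at the start. Origin at the centre of its underside, z up. A straight slot 12 mm wide (mouth slightly flared) runs right through its thickness from the rim at +x inwards, ending in a flat wall 6 mm beyond the centre (x = -6 mm)
- brass_weight_mouth (a point): middle of the brass weight's slot mouth, on the rim: 28 mm from the centre along its +x, at half its thickness (10 mm up)
- brass_weight_catch (a point): Tip of the brass weight's catch: a sprung steel ball (8 mm) poking 3.5 mm into the slot from its -y wall, at x = 7 mm from the centre, half way up. The stem must be pushed past it with roughly 8 to 12 N; the ball then keeps the stem at the slot's end, at the weight's centre, with 1 to 2 mm of play
- lower_weight: blue-painted steel weight of the same shape and size, already home on the stem and lying flat on the carrier's seat; origin at the centre of its underside, its slot opens towards its own +x, whichever way that points
- lower_weight_mouth (a point): middle of the lower weight's slot mouth, on its rim, 28 mm from its centre along its +x, 10 mm up
- carrier: The scale's platform (aluminium, 170 mm square, top 61 mm above bench) carrying a round dark seat (64 mm across) and the stem. Origin on the stem's axis at bench height, z up. Sprung and damped: it yields 1 mm per 1 N sideways in any direction (18 mm at most; 10 mm/s adds 1.2 N) and 1 mm per 4 N downwards, and returns when let go, so it drifts along for about 10 mm before the catch gives way
- stem (a point): Point on the axis of the upright steel stem (10 mm thick) at the height of the seat's top, 71 mm above the bench, where the lower weight's underside rests; moves with the platform. Stem free length from seat to cap 50 mm: above the lower weight 30 mm is left for the 20 mm brass weight
- cap (a point): Top centre of the stem's red cap (18 mm across, 9 mm high, top 130 mm and underside 121 mm above the bench); wider than a slot, so weights cannot go on from above
- scale: bench scale housing, grey, 200 x 190 x 48 mm, fixed to the bench, a black display along its -x edge; origin at the middle of its underside
- black_weight: spare black weight of the same shape and size, to be left alone; origin at the centre of its underside
- carton: cardboard box 140 x 100 x 70 mm, bystander; origin at the centre of its underside
- tape_roll: roll of tan packing tape lying flat, 90 mm across, 45 mm high, bystander; origin at the centre of its underside
Not all that is in view belongs to the job. Of the things shaped like the brass_weight, the brass one is meant.

How it is judged:
By the outcome, as a careful person would: the job done as asked, in the order asked, and still so for the second after the job is handed in, with the robot touching nothing.
It also fails if it takes over 51 s, if anything falls off the work surface, if the arm or the gripper's body presses on something with over 40 N, if the wrist force passes 120 N, or if a joint passes its speed limit or range.

### The arm

A 6-joint arm with a two-finger parallel gripper is mounted at the origin on the work surface. World frame = base frame: x ahead of the robot, y to its left, z up, the work surface at z = 0. Lengths are in mm, angles in rad, forces in N, time in s.
With the tool pointing down it reaches from about 250 to 850 mm from the base axis. Payload 12.5 kg.
Tool frame: the origin (TCP) lies on the centre line of the jaws, within the pads' length; the fingertips stand 17 mm ahead of it and the grasp point (between the pads) lies 2 mm behind it; z points along the fingers, y is the line along which they close (so a half turn about z gives the same grasp; the last joint's range is limited). The gripper opens to 93 mm and grips with 3 to 60 N. Pads are 15 mm wide; open, the fingers measure 128 mm over their backs; the gripper's body (75 mm by 188 mm) begins 65 mm behind the grasp point.
Start: joints at [-1.258, 0.351, 1.652, -0, 1.139, -0.085], TCP at [213.082, -507.031, 212.533] pointing down, gripper open.
Joint ranges: [-2.75, 2.75], [-0.79, 2.1], [0.01, 2.65], [-1.57, 4.71], [0.07, 3.14], [-2.87, 2.87]. Speed limits (rad/s): [2.22, 2.22, 2.79, 3.14, 3.14, 3.14].

### API

Orientations are given as a unit quaternion [x, y, z, w].
In Python, from rig import readout, camera, calibration, hand_in gives the robot as it stands.
- The arm moves only by the shell command python3 -m handwheel 'ROWS' [OPENING] [FORCE]. ROWS is text: rows parted by semicolons, each of 6 numbers parted by spaces: the shift along the tool's x, y, z in units of 30 mm (1.0 is 30 mm), then the turn, a rotation vector about the tool's x, y, z in units of 6 degrees (1.0 is 6 degrees). In form: x y z ax ay az; .... A call has 1 to 10 rows; each row is the pose to reach, as a shift and turn from the pose commanded when the call began, along the tool's axes at that moment; what a row does not reach only later rows make up. A row lasts 1/12 s, in which the tool goes at most 41.7 mm and 7.16 degrees, less where a joint would pass 70% of its speed; a pose out of reach is approached as far as the arm can. A call with a gripper value outside its range is refused whole. OPENING is the opening, from -1 (shut) to 1 (fully open), set as the call begins (- or left out, the last holds). The fingers move at their own pace and stop on an object; FORCE is the grip in N (left out, the last holds). Time passes only in rows, so rows that repeat a pose let the fingers close. It gives the time, the measured TCP pose, the force, the opening and the grip force at its end, in the units of the state.
- readout.state(): the state, without advancing time (a new reading comes with each control period).
- camera(name): name is "scene" or "top"; returns (picture, depth): 480x640x3 uint8, blue, green, red; 480x640 float32, mm along the optical axis (not along the pixel's ray), 0 where there is no reading.
- calibration(name): a dict with "fx", "fy", "cx", "cy" (pixels), "k1" (the pictures are not rectified: a ray, as slopes to the right and down, at radius r is drawn at 1 + k1 r^2 times it, then the intrinsics apply), "rvec" (rotation vector, rad) and "tvec" (3), from world to camera coordinates, as OpenCV has them. Camera axes: x right, y down, z forward; pixel columns grow to the right and rows downward; lengths in mm; the calibration is good to about 2 mm. A picture is of the moment at which its call begins. calibration takes no time and is no camera call.
- hand_in(): hands the job in; it is judged then, once.
The state is a dict: "t": time; "joint_positions": joint angles; "dq": joint speeds; "tau": joint torques, N m; "eef_pos": TCP position; "orientation": TCP orientation; "force": force on the tool from outside, world axes, zero at the start; "torque": the same for the moment, N m; "width": finger opening in mm; "grip_force": force on a finger pad.
Only numpy, scipy, OpenCV 4.12 (cv2) and the standard library are available. Lean on these libraries where they do the work, as an engineer would, in place of code of your own. Each camera call takes 0.05 s, during which the arm holds its last target. There are 200 camera calls.

## Working session

There is one attempt and no reset: what is moved stays moved. The work goes in short steps, Python scripts to look and compute and a shell command to move; the robot and the scene stay as the last step left them, time stands still between calls to the robot, and variables do not carry over. Pictures are saved under pics/ and viewed, at most 10 in all, crops included, and the job is handed in when it is done.

```bash
mkdir -p pics; ls; cat > h.py <<'E'
import numpy as np, cv2
from rig import readout, camera, calibration
def cal(n):
    c=calibration(n); R=cv2.Rodrigues(np.array(c["rvec"],float))[0]; return c,R,np.array(c["tvec"],float).ravel()
def ray(n,u,v):
    c,R,t=cal(n); xd=np.array([(u-c["cx"])/c["fx"],(v-c["cy"])/c["fy"]]); x=xd.copy()
    for _ in range(20): x=xd/(1+c["k1"]*(x@x))
    return -R.T@t, R.T@np.array([x[0],x[1],1.])
def onz(n,u,v,z):
    o,d=ray(n,u,v); return o+d*(z-o[2])/d[2]
def proj(n,p):
    c,R,t=cal(n); q=R@np.array(p,float)+t; x=q[:2]/q[2]; x=x*(1+c["k1"]*(x@x)); return x*[c["fx"],c["fy"]]+[c["cx"],c["cy"]]
def cloud(n,dep):
    c,R,t=cal(n); v,u=np.mgrid[:480,:640]; K=np.array([[c["fx"],0,c["cx"]],[0,c["fy"],c["cy"]],[0,0,1]],float)
    xd=np.stack([(u-c["cx"])/c["fx"],(v-c["cy"])/c["fy"]],-1); x=xd.copy()
    for _ in range(20): x=xd/(1+c["k1"]*(x**2).sum(-1,keepdims=True))
    P=np.concatenate([x*dep[...,None],dep[...,None]],-1); return (P-t)@R
E
python3 - <<'E'
from h import *
for n in ("scene","top"):
    im,d=camera(n); cv2.imwrite(f"pics/{n}0.png",im); np.save(f"{n}0.npy",d); c,R,t=cal(n); print(n,c,-R.T@t)
s=readout.state(); print(s)
E
```

```text
pics
scene {'fx': 557.5513249327252, 'fy': 557.5513249327252, 'cx': 323.34576253739084, 'cy': 235.23696577537393, 'k1': -0.004840234522214898, 'rvec': array([ 2.07760905,  0.62992086, -0.35536354]), 'tvec': array([-439.88599111,  -71.08178401, 1680.78591969])} [1182.04953457 -946.14060986  855.08505847]
top {'fx': 451.1569309757321, 'fy': 451.1569309757321, 'cx': 317.2368683256468, 'cy': 246.98171561767003, 'k1': 0.012947737345796767, 'rvec': array([ 2.19173476, -2.02548332,  0.21178802]), 'tvec': array([-36.74694453, 536.40760254, 944.36641496])} [ 333.52742557   -8.38353732 1034.21494497]
{'t': 0.1, 'joint_positions': array([-1.25758640e+00,  3.51192632e-01,  1.65235896e+00,  2.08252400e-06,
        1.13909017e+00, -8.45923835e-02]), 'dq': array([-1.05177248e-04, -8.67382137e-04, -1.45881201e-03, -1.09173721e-05,
       -9.74307815e-04,  2.20515329e-03]), 'tau': array([ 7.73113788e-04, -4.98026597e+01, -2.85704488e+01,  7.00545427e-02,
        2.39347550e-02, -3.75144464e-05]), 'eef_pos': array([ 212.99680746, -506.74057968,  212.05006563]), 'orientation': array([ 9.80284244e-01,  1.97591817e-01, -5.88912174e-05, -5.21237823e-04]), 'force': array([ 1.2355828 ,  0.03520309, -0.8046284 ]), 'torque': array([0.0308325 , 0.00278284, 0.01097642]), 'grip_force': 0.0, 'width': 93.35068216793645}
```

View pics/top0.png

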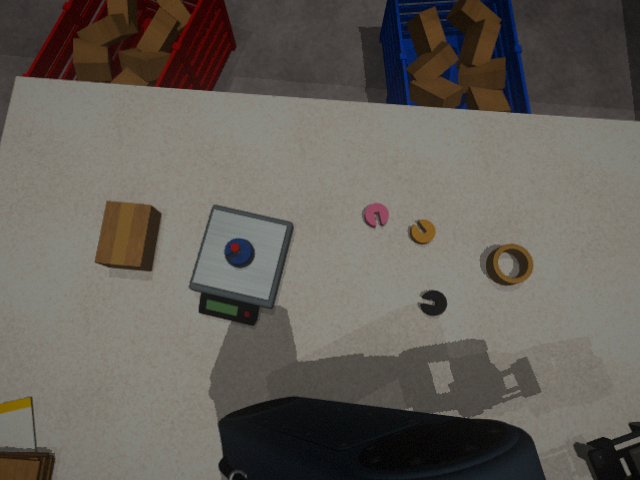

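View pics/scene0.png

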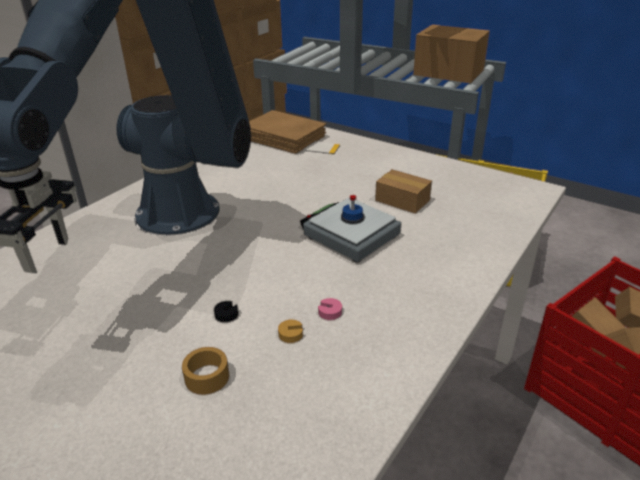

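The top view shows three slotted weights besides the blue one on the stem: pink (376,215), brass-yellow (422,232) and black (433,302). The red cap is at (235,247). The yellow-brown one fits "brass"; I'll confirm it in an enlarged crop.

```bash
python3 - <<'E'
from h import *
a=cv2.imread("pics/top0.png"); b=cv2.imread("pics/scene0.png")
f=lambda im,x,y,w,h,s:cv2.resize(im[y:y+h,x:x+w],None,fx=s,fy=s,interpolation=cv2.INTER_CUBIC)
c=np.vstack([np.hstack([f(a,385,200,75,60,5),f(a,200,217,75,60,5)]),np.hstack([f(b,260,300,75,60,5),f(b,317,185,75,60,5)])])
cv2.imwrite("pics/crop0.png",c)
hsv=cv2.cvtColor(a,cv2.COLOR_BGR2HSV); d=np.load("top0.npy"); P=cloud("top",d)
def rep(nm,m,z):
    cs,_=cv2.findContours(m,cv2.RETR_EXTERNAL,cv2.CHAIN_APPROX_NONE); k=max(cs,key=cv2.contourArea)
    (u,v),r=cv2.minEnclosingCircle(k); mm=np.zeros_like(m); cv2.drawContours(mm,[k],-1,255,-1)
    q=P[(mm>0)&(m>0)&(d>0)]
    print(nm,(u,v),r,"area",cv2.contourArea(k),"onz",onz("top",u,v,z).round(1),"depth z med",np.median(q[:,2]).round(1)); return k,m
x0,y0=385,200
roi=np.zeros(a.shape[:2],np.uint8); roi[200:260,395:455]=255
k,m=rep("brass",cv2.inRange(hsv,(12,120,70),(30,255,255))&roi,20)
pts=np.array([onz("top",*p[0],20)[:2] for p in k]); print("brass mask centroid", onz("top",*(np.argwhere(m>0).mean(0)[::-1]),20))
roi[:]=0; roi[220:285,205:275]=255
rep("blue",cv2.inRange(hsv,(95,100,30),(130,255,255))&roi,91)
rep("cap",(cv2.inRange(hsv,(0,130,80),(8,255,255))|cv2.inRange(hsv,(172,130,80),(180,255,255)))&roi,130)
E
```

```text
brass (422.8035583496094, 230.44285583496094) 12.295541763305664 area 340.0 onz [ 603.3 -234.3   20. ] depth z med 20.1
brass mask centroid [ 600.57148859 -235.60136853   20.        ]
blue (237.8490753173828, 251.426513671875) 13.47974967956543 area 366.0 onz [507.2 172.9  91. ] depth z med 91.0
cap (234.42857360839844, 246.89285278320312) 4.146804332733154 area 45.0 onz [508.9 173.4 130. ] depth z med 130.0
```

View pics/crop0.png

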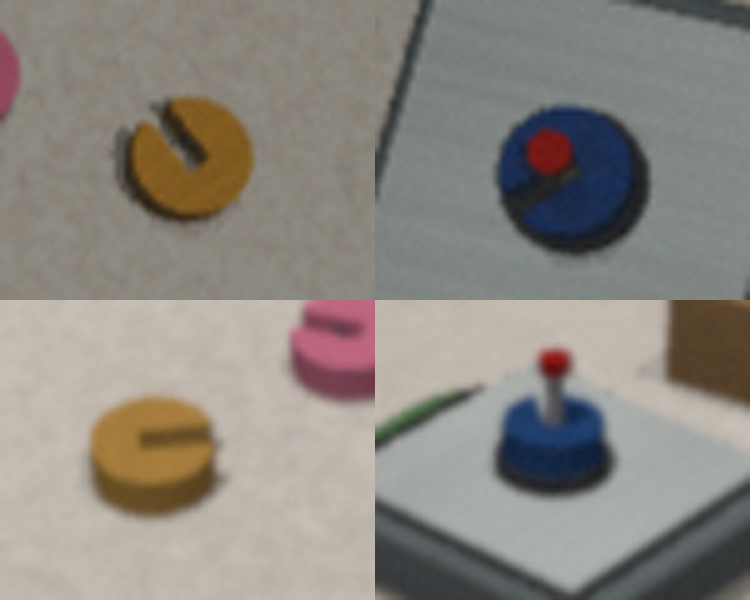

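The crop confirms the brass disc: top-view px (423,231), slot mouth up-left at about (416,223). The blue weight's mouth is at about (227.6,257), towards +y,−x. Next I measure both slot axes on the top faces.

```bash
cat > meas.py <<'E'
from h import *
from scipy.optimize import least_squares
def face(n,m,z,c0,R=28):
    """mask->plane z; fit circle of radius R to outer hull pts; slot pixels inside -> axis"""
    cs,_=cv2.findContours(m,cv2.RETR_EXTERNAL,cv2.CHAIN_APPROX_NONE); k=max(cs,key=cv2.contourArea)[:,0]
    p=np.array([onz(n,*q,z)[:2] for q in k]); 
    f=lambda c:np.hypot(*(p-c).T)-(R-1)
    c=least_squares(f,c0,loss="cauchy",f_scale=0.7).x
    v,u=np.mgrid[:480,:640]; uu,vv=np.round(proj(n,[*c,z])).astype(int)
    S=[]
    for V in range(vv-18,vv+19):
        for U in range(uu-18,uu+19):
            q=onz(n,U,V,z)[:2]-c
            if np.hypot(*q)<25 and m[V,U]==0: S.append(q)
    S=np.array(S); return c,np.median(abs(f(c))),S
E
python3 - <<'E'
from meas import *
for n in ("top","scene"):
    a=cv2.imread(f"pics/{n}0.png"); h=cv2.cvtColor(a,cv2.COLOR_BGR2HSV)
    for nm,c0,z,lo,hi in (("brass",(602,-235),20,(12,120,95 if n=="top" else 130),(30,255,255)),("blue",(508,173),91,(95,120,55),(130,255,255))):
        roi=np.zeros((480,640),np.uint8); u,v=np.round(proj(n,[*c0,z])).astype(int); roi[v-20:v+21,u-20:u+21]=255
        m=cv2.inRange(h,lo,hi)&roi
        if nm=="blue" and n=="scene": continue
        c,e,S=face(n,m,z,c0); far=S[np.hypot(*S.T)>6] if nm=="brass" else S[(np.hypot(*S.T)>8)]
        d=np.linalg.svd(S-S.mean(0))[2][0]; d*=np.sign(d@far.mean(0))
        print(n,nm,c.round(1),"res",e.round(2),"n",len(S),"centroid",S.mean(0).round(1),"ang cent",np.degrees(np.arctan2(*far.mean(0)[::-1])).round(1),"svd",np.degrees(np.arctan2(*d[::-1])).round(1))
        if nm=="blue": print(S.round(0).tolist())
a=cv2.imread("pics/scene0.png"); h=cv2.cvtColor(a,cv2.COLOR_BGR2HSV)
m=cv2.inRange(h,(0,130,80),(8,255,255))|cv2.inRange(h,(172,130,80),(180,255,255)); m[:,420:]=0; m[:180]=0; m[230:]=0
print("scene cap px",np.argwhere(m>0).mean(0)[::-1],"on z125.5",onz("scene",*np.argwhere(m>0).mean(0)[::-1],125.5))
# platform edges from depth for orientation sanity
P=cloud("top",np.load("top0.npy")); q=(abs(P[...,2]-61)<3)&(abs(P[...,0]-508)<150)&(abs(P[...,1]-173)<150)
print("platform",cv2.minAreaRect(P[q][:,:2].astype(np.float32)),np.median(P[q][:,2]))
E
```

```text
top brass [ 602.5 -235.3] res 0.93 n 65 centroid [7.9 6.4] ang cent 38.9 svd 41.2Traceback (most recent call last):
  File "<stdin>", line 8, in <module>
  File "meas.py", line 13, in face
    q=onz(n,U,V,z)[:2]-c
      ~~~^^^^^^^^^
  File "h.py", line 10, in onz
    o,d=ray(n,u,v); return o+d*(z-o[2])/d[2]
        ~~~^^^^^^^
  File "h.py", line 6, in ray
    c,R,t=cal(n); xd=np.array([(u-c["cx"])/c["fx"],(v-c["cy"])/c["fy"]]); x=xd.copy()
          ~~~^^^
  File "h.py", line 4, in cal
    c=calibration(n); R=cv2.Rodrigues(np.array(c["rvec"],float))[0]; return c,R,np.array(c["tvec"],float).ravel()
ValueError: time passes only in moves, steps and waits
```

```bash
python3 - <<'E'
s=open('h.py').read()
s=s.replace('def cal(n):\n    c=','import functools, os, pickle\n@functools.cache\ndef cal(n):\n    f=f"cal_{n}.pkl"\n    if not os.path.exists(f): pickle.dump(dict(calibration(n)),open(f,"wb"))\n    c=pickle.load(open(f,"rb")); _=').replace('_=calibration(n); R','R')
open('h.py','w').write(s)
E
sed -n 1,9p h.py
cat > m1.py <<'E'
from meas import *
for n in ("top","scene"):
    a=cv2.imread(f"pics/{n}0.png"); h=cv2.cvtColor(a,cv2.COLOR_BGR2HSV)
    for nm,c0,z,lo,hi in (("brass",(602,-235),20,(12,120,95 if n=="top" else 130),(30,255,255)),("blue",(508,173),91,(95,120,55),(130,255,255))):
        roi=np.zeros((480,640),np.uint8); u,v=np.round(proj(n,[*c0,z])).astype(int); roi[v-20:v+21,u-20:u+21]=255
        m=cv2.inRange(h,lo,hi)&roi
        if nm=="blue" and n=="scene": continue
        c,e,S=face(n,m,z,c0); far=S[np.hypot(*S.T)>6] if nm=="brass" else S[(np.hypot(*S.T)>8)]
        d=np.linalg.svd(S-S.mean(0))[2][0]; d*=np.sign(d@far.mean(0))
        print(n,nm,c.round(1),"res",e.round(2),"n",len(S),"centroid",S.mean(0).round(1),"ang cent",np.degrees(np.arctan2(*far.mean(0)[::-1])).round(1),"svd",np.degrees(np.arctan2(*d[::-1])).round(1))
        if nm=="blue": print(S.round(0).astype(int).tolist())
a=cv2.imread("pics/scene0.png"); h=cv2.cvtColor(a,cv2.COLOR_BGR2HSV)
m=cv2.inRange(h,(0,130,80),(8,255,255))|cv2.inRange(h,(172,130,80),(180,255,255)); m[:,420:]=0; m[:180]=0; m[230:]=0
print("scene cap px",np.argwhere(m>0).mean(0)[::-1],"on z125.5",onz("scene",*np.argwhere(m>0).mean(0)[::-1],125.5))
P=cloud("top",np.load("top0.npy")); q=(abs(P[...,2]-61)<3)&(abs(P[...,0]-508)<150)&(abs(P[...,1]-173)<150)
print("platform",cv2.minAreaRect(P[q][:,:2].astype(np.float32)),np.median(P[q][:,2]))
E
python3 m1.py
```

```text
import numpy as np, cv2
from rig import readout, camera, calibration
import functools, os, pickle
@functools.cache
def cal(n):
    f=f"cal_{n}.pkl"
    if not os.path.exists(f): pickle.dump(dict(calibration(n)),open(f,"wb"))
    c=pickle.load(open(f,"rb")); R=cv2.Rodrigues(np.array(c["rvec"],float))[0]; return c,R,np.array(c["tvec"],float).ravel()
def ray(n,u,v):
top brass [ 602.5 -235.3] res 0.93 n 65 centroid [7.9 6.4] ang cent 38.9 svd 41.2
top blue [508.6 173.3] res 0.87 n 147 centroid [1.5 8.5] ang cent 79.6 svd 166.6
[[18, 12], [18, 10], [19, 8], [16, 14], [16, 12], [16, 10], [16, 8], [17, 6], [17, 3], [13, 18], [14, 16], [14, 14], [14, 12], [14, 10], [14, 7], [14, 5], [15, 3], [15, 1], [11, 18], [11, 16], [12, 14], [12, 11], [12, 9], [12, 7], [12, 5], [12, 3], [13, 1], [13, -1], [9, 20], [9, 18], [9, 15], [9, 13], [10, 11], [10, 9], [10, 7], [10, 5], [10, 3], [10, 1], [11, -2], [7, 19], [7, 17], [7, 15], [7, 13], [7, 11], [8, 9], [8, 7], [8, 5], [8, 2], [8, 0], [8, -2], [5, 17], [5, 15], [5, 13], [5, 11], [5, 9], [6, 6], [6, 4], [6, 2], [6, 0], [6, -2], [3, 17], [3, 15], [3, 1
[... 399 characters left out ...]
], [-5, 5], [-5, 3], [-5, 1], [-5, -1], [-5, -3], [-9, 20], [-8, 18], [-8, 16], [-8, 13], [-8, 11], [-8, 9], [-8, 7], [-7, 5], [-7, 3], [-7, 1], [-11, 22], [-11, 20], [-11, 17], [-10, 15], [-10, 13], [-10, 11], [-10, 9], [-10, 7], [-9, 5], [-9, 3], [-13, 19], [-13, 17], [-12, 15], [-12, 13], [-12, 11], [-12, 9], [-12, 7], [-15, 19], [-15, 17], [-15, 15], [-14, 13], [-14, 11], [-17, 17], [-17, 15], [-17, 12]]
scene brass [ 604.7 -238.4] res 2.17 n 46 centroid [7.1 7.4] ang cent 45.1 svd 39.7
scene cap px [347.8 199. ] on z125.5 [505.87061271 155.53867816 125.5       ]
platform ((509.3320617675781, 173.16604614257812), (170.3887939453125, 172.3238983154297), 81.3643798828125) 61.20943198743278
```

```bash
python3 - <<'E'
from meas import *
a=cv2.imread("pics/top0.png"); d=np.load("top0.npy"); P=cloud("top",d); g=cv2.cvtColor(a,cv2.COLOR_BGR2HSV)
for nm,c,z in (("blue",(508.6,173.3),91),("brass",(602.5,-235.3),20)):
    u,v=np.round(proj("top",[*c,z])).astype(int); S=[];L=[]
    for V in range(v-15,v+16):
        row=""
        for U in range(u-15,u+16):
            q=onz("top",U,V,z)[:2]-c; r=np.hypot(*q); dz=P[V,U,2]-z
            row+="." if r>27 else ("^" if dz>3 else ("s" if dz<-4 else "o"))
            if r<26 and dz<-4: S.append(q)
        print(row)
    S=np.array(S)
    for r0 in (0,8,14): 
        T=S[np.hypot(*S.T)>r0]; dd=np.linalg.svd(T-T.mean(0))[2][0]
        print(nm,r0,len(T),T.mean(0).round(1),"ang",np.degrees(np.arctan2(*T.mean(0)[::-1])).round(1),"svd",np.degrees(np.arctan2(*dd[::-1])).round(1))
E
```

```text
...............................
...............................
...............................
............ooooooo............
.........ooooooooooooo.........
........oooooo^ooooooo^........
.......oooo^^oooooooooo^.......
......o^o^^^^^^oooooooooo......
.....ooo^^^^^^^^oooooooooo.....
....oooo^^^^^^^^^^ooooooooo....
....oooo^^^^^^^^^oooooooooo....
...ooooo^^^^^^^^^oooooooooo....
...ooooo^^^^^^^^^^oooooooooo...
...oooooo^^^^^^^^ooo^ooooooo...
...ooooooo^^^^^^^osooooooooo...
...ooooo^os^^^^^^osooooooooo...
...ooooossssssoooooooooooooo...
...oooosssssssssooooo^oooooo...
...oosssssssssooooooooooooo....
...ssssssssssoooooooooooooo....
...ssssssssoooooooooooooooo....
....ssssssooooooooso^ooooo.....
.....sssooooooooooooooooo......
.....ss^oooooooooooo^oo^o......
......soooooooooooooooo........
........oooooooooooooo.........
.........s^ooooooooo...........
............soooo..............
...............................
...............................
...............................
blue 0 53 [-8.9 10.8] ang 129.6 svd -62.8
blue 8 44 [-10.1  12.9] ang 128.1 svd -65.6
blue 14 30 [-11.9  14.
[... 441 characters left out ...]
..oooooooosssssoooooooooo....
....oooo^oooss^sssooooooooo....
....o^ooooooossssssoooo^ooo....
....ooooo^oooossssooooooooo....
....ooooooo^o^osooooooooooo....
.....oooooooooooo^ooooooooo....
.....oooooooooooooooooooooo....
......oooooooooooo^oooo^oo.....
......ooooooooo^oooooooooo.....
.......oooo^ooooooooooooo......
........o^ooooooooooooo^.......
.........oooooooooooooo........
...........oooo^ooooo..........
..............oooo.............
...............................
...............................
...............................
...............................
brass 0 60 [8.4 5.9] ang 35.1 svd -136.4
brass 8 37 [12.9  9.3] ang 35.9 svd -104.3
brass 14 25 [15.2 10.9] ang 35.6 svd -85.7
```

```bash
cat > plan.py <<'E'
import sys, json; from h import *
from scipy.spatial.transform import Rotation as Ro
def Rt(yaw): return Ro.from_euler("z",yaw,degrees=True)*Ro.from_euler("x",180,degrees=True)
s=readout.state(); p=np.array(s["eef_pos"]); R=Ro.from_quat(s["orientation"])
print("t",s["t"],"pos",p.round(1),"yaw",np.degrees(np.arctan2(R.as_matrix()[1,0],R.as_matrix()[0,0])).round(2),"F",s["force"].round(1),"w",round(s["width"],1),"g",round(s["grip_force"],1),"q6",s["joint_positions"][5].round(2))
for w in json.loads(sys.argv[1]):
    q=np.array(w[:3],float); Q=Rt(w[3]); print(w,"->",(R.inv().apply(q-p)/30).round(3),np.degrees((R.inv()*Q).as_rotvec()/6).round(2)); p,R=q,Q
E
python3 plan.py '[[400,-400,200,91],[602.5,-235.3,180,157],[602.5,-235.3,100,222],[602.5,-235.3,22,222]]'
python3 -c "
from h import *
print(onz('scene',353,197.2,125.5), proj('scene',[508.7,173.3,125.5]),proj('scene',[602.5,-235.3,20]))"
```

```text
t 0.1 pos [ 213.  -506.7  212.1] yaw 22.79 F [ 1.2  0.  -0.8] w 93.4 g 0.0 q6 -0.08
[400, -400, 200, 91] -> [ 7.125 -0.865  0.403] [-1.000e-02 -1.000e-02 -1.137e+01]
[602.5, -235.3, 180, 157] -> [5.371 6.845 0.667] [  0.   0. -11.]
[602.5, -235.3, 100, 222] -> [ 0.    -0.     2.667] [ -0.     0.   -10.83]
[602.5, -235.3, 22, 222] -> [ 0.  -0.   2.6] [0. 0. 0.]
[512.34014351 171.35719472 125.5       ] [352.21833463 196.53832123] [290.11232924 326.52175129]
```

```bash

python3 -m handwheel '7.12 -0.86 0.4 0 0 -11.4;7.12 -0.86 0.4 0 0 -11.4;7.12 -0.86 0.4 0 0 -11.4;7.12 -0.86 0.4 0 0 -11.4;7.12 -0.86 0.4 0 0 -11.4;7.12 -0.86 0.4 0 0 -11.4;7.12 -0.86 0.4 0 0 -11.4;7.12 -0.86 0.4 0 0 -11.4;7.12 -0.86 0.4 0 0 -11.4;7.12 -0.86 0.4 0 0 -11.4' 1 50
python3 -m handwheel '5.37 6.85 0.67 0 0 -11;5.37 6.85 0.67 0 0 -11;5.37 6.85 0.67 0 0 -11;5.37 6.85 0.67 0 0 -11;5.37 6.85 0.67 0 0 -11;5.37 6.85 0.67 0 0 -11;5.37 6.85 0.67 0 0 -11;5.37 6.85 0.67 0 0 -11;5.37 6.85 0.67 0 0 -11;5.37 6.85 0.67 0 0 -11'
python3 plan.py '[[602.5,-235.3,100,222],[602.5,-235.3,22,222]]'
```

```text
t: 0.93
eef_pos: [400.0, -400.2, 200.2]
orientation: [0.697, 0.717, 0.0, -0.0]
force: [-0.4, 0.0, 0.8]
width: 92.9
grip_force: 0.0
t: 1.77
eef_pos: [602.2, -234.6, 179.8]
orientation: [0.194, 0.981, 0.0, -0.001]
force: [-1.6, -0.5, 0.2]
width: 92.9
grip_force: 0.0
t 1.7667 pos [ 602.2 -234.6  179.8] yaw 157.67 F [-1.6 -0.5  0.2] w 92.9 g 0.0 q6 -1.62
[602.5, -235.3, 100, 222] -> [-0.022 -0.017  2.659] [ 1.000e-02 -1.000e-02 -1.072e+01]
[602.5, -235.3, 22, 222] -> [ 0.  -0.   2.6] [0. 0. 0.]
```

```bash

python3 -m handwheel '0 0 2.66 0 0 -10.72;0 0 2.66 0 0 -10.72;0 0 2.66 0 0 -10.72;0 0 2.66 0 0 -10.72;0 0 2.66 0 0 -10.72;0 0 2.66 0 0 -10.72;0 0 2.66 0 0 -10.72;0 0 2.66 0 0 -10.72;0 0 2.66 0 0 -10.72;0 0 2.66 0 0 -10.72'
python3 plan.py '[[602.5,-235.3,22,222]]'
python3 - <<'E'
from h import *
o=[]
for n,c in (("top",(422,231)),("scene",(290,326))):
    a=camera(n)[0]; cv2.imwrite(f"pics/{n}1.png",a); o.append(cv2.resize(a[c[1]-50:c[1]+50,c[0]-50:c[0]+50],None,fx=4,fy=4,interpolation=cv2.INTER_CUBIC))
cv2.imwrite("pics/c1.png",np.hstack(o))
E
```

```text
t: 2.6
eef_pos: [601.9, -235.1, 100.3]
orientation: [-0.357, 0.934, 0.0, -0.0]
force: [0.4, 0.1, -0.7]
width: 92.4
grip_force: 0.0
t 2.6 pos [ 601.9 -235.1  100.3] yaw -138.16 F [ 0.4  0.1 -0.7] w 92.4 g 0.0 q6 -2.75
[602.5, -235.3, 22, 222] -> [-0.01  -0.02   2.608] [ 0.01 -0.   -0.03]
```

View pics/c1.png

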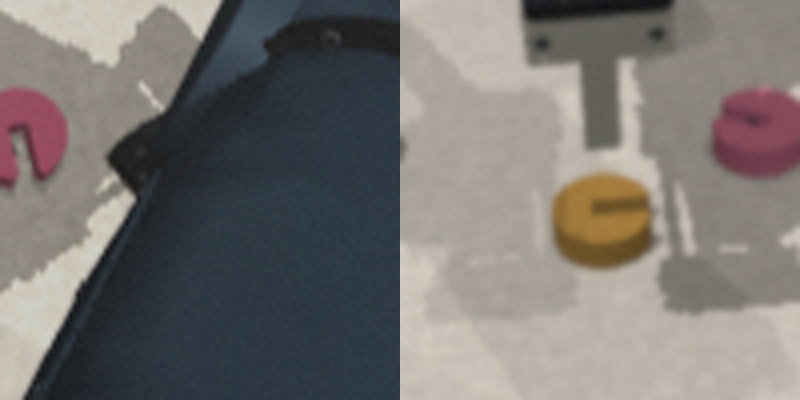

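The scene crop shows the finger column (x≈600) lined up with the brass disc (x≈603), and its slot to the right, away from the pads. Descending.

```bash

python3 -m handwheel '0 -0.02 1 0 0 0;0 -0.02 1.8 0 0 0;0 -0.02 2.3 0 0 0;0 -0.02 2.5 0 0 0;0 -0.02 2.6 0 0 0;0 -0.02 2.6 0 0 0'
python3 -m handwheel '0 0 0 0 0 0;0 0 0 0 0 0;0 0 0 0 0 0;0 0 0 0 0 0;0 0 0 0 0 0;0 0 0 0 0 0;0 0 0 0 0 0;0 0 0 0 0 0' -1 50
python3 plan.py '[]'
```

```text
t: 3.2
eef_pos: [602.6, -235.7, 22.7]
orientation: [-0.354, 0.935, 0.0, -0.0]
force: [-0.1, 0.3, 0.1]
width: 92.7
grip_force: 0.0
t: 3.87
eef_pos: [602.5, -235.6, 22.7]
orientation: [-0.354, 0.935, -0.0, 0.0]
force: [-0.5, 0.0, -1.4]
width: 44.0
grip_force: 0.0
t 3.8667 pos [ 602.5 -235.6   22.7] yaw -138.49 F [-0.5  0.  -1.4] w 44.0 g 0.0 q6 -2.74
```

Width 44 with no grip force isn't right for a 56 mm disc, so I'm taking a look.

```bash

python3 - <<'E'
from h import *
o=[]
a,d=camera("scene"); cv2.imwrite("pics/scene2.png",a); np.save("scene2.npy",d)
c=(290,320); cv2.imwrite("pics/c2.png",cv2.resize(a[c[1]-60:c[1]+60,c[0]-70:c[0]+70],None,fx=5,fy=5,interpolation=cv2.INTER_CUBIC))
E
python3 plan.py '[]'
```

```text
t 3.9167 pos [ 602.5 -235.6   22.6] yaw -138.49 F [ 0.5  1.1 -0.2] w 40.0 g 0.0 q6 -2.74
```

View pics/c2.png

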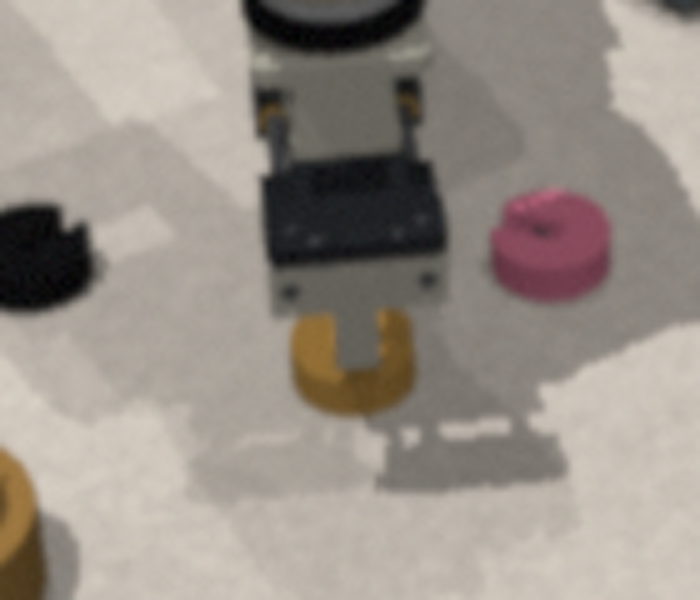

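```bash
python3 - <<'E'
from h import *
d=np.load("scene2.npy"); P=cloud("scene",d)
u=220+355//5
for cy in range(310,425,5): 
    v=260+cy//5; print(v,P[v,u].round(0),P[v,u+6].round(0))
E
```

```text
322 [ 660. -302.  112.] [ 606. -215.   20.]
323 [ 631. -267.   68.] [ 609. -218.   20.]
324 [ 629. -264.   63.] [ 609. -219.   18.]
325 [ 630. -266.   62.] [ 611. -222.   19.]
326 [ 631. -267.   60.] [ 611. -222.   15.]
327 [ 628. -263.   53.] [ 610. -220.   11.]
328 [ 631. -267.   54.] [ 611. -222.   10.]
329 [ 630. -266.   50.] [ 619. -233.   19.]
330 [ 627. -263.   44.] [ 620. -234.   18.]
331 [ 627. -264.   41.] [ 623. -238.   19.]
332 [ 630. -267.   42.] [ 624. -239.   17.]
333 [ 630. -267.   39.] [1182. -946.  855.]
334 [ 617. -251.   18.] [ 628. -245.   19.]
335 [ 618. -253.   17.] [ 630. -247.   18.]
336 [ 622. -258.   20.] [ 629. -247.   15.]
337 [ 622. -258.   16.] [ 631. -248.   14.]
338 [ 622. -259.   15.] [ 630. -248.   10.]
339 [ 621. -257.    9.] [ 629. -247.    6.]
340 [ 622. -259.    9.] [ 629. -246.    2.]
341 [ 619. -256.    2.] [ 630. -248.    2.]
342 [ 622. -260.    4.] [ 630. -249.   -1.]
343 [ 621. -259.   -1.] [ 632. -251.   -1.]
344 [ 622. -259.   -3.] [ 633. -253.   -2.]
```

```bash
python3 - <<'E'
from h import *
a=np.radians(-138.49); y=np.array([np.sin(a),-np.cos(a)]); print("tool y",y)
for s in(1,-1):
  for h in (20,38): 
    q=np.array([602.5,-235.6])+s*y*h; print(s,h,[proj("scene",[*q,z]).round(0).tolist() for z in (5.7,20,38)])
d=np.load("scene2.npy"); P=cloud("scene",d); m=d>0; q=P[m]
# all points near the gripper axis, between bench disc and body
k=(np.hypot(q[:,0]-605,q[:,1]+240)<110)&(q[:,2]>22)&(q[:,2]<150)
h,e=np.histogram(q[k][:,2],bins=range(22,152,6)); print(list(zip(e,h)))
E
python3 plan.py '[]'
```

```text
tool y [-0.66275076  0.74884006]
1 20 [[290.0, 325.0], [289.0, 321.0], [289.0, 314.0]]
1 38 [[289.0, 320.0], [289.0, 315.0], [288.0, 309.0]]
-1 20 [[291.0, 338.0], [291.0, 333.0], [290.0, 327.0]]
-1 38 [[292.0, 344.0], [291.0, 339.0], [291.0, 332.0]]
[(np.int64(22), np.int64(3)), (np.int64(28), np.int64(2)), (np.int64(34), np.int64(11)), (np.int64(40), np.int64(22)), (np.int64(46), np.int64(13)), (np.int64(52), np.int64(19)), (np.int64(58), np.int64(20)), (np.int64(64), np.int64(13)), (np.int64(70), np.int64(1)), (np.int64(76), np.int64(0)), (np.int64(82), np.int64(0)), (np.int64(88), np.int64(0)), (np.int64(94), np.int64(0)), (np.int64(100), np.int64(0)), (np.int64(106), np.int64(9)), (np.int64(112), np.int64(76)), (np.int64(118), np.int64(95)), (np.int64(124), np.int64(153)), (np.int64(130), np.int64(151)), (np.int64(136), np.int64(107)), (np.int64(142), np.int64(101))]
t 3.9167 pos [ 602.5 -235.6   22.6] yaw -138.49 F [ 0.5  1.1 -0.2] w 40.0 g 0.0 q6 -2.74
```

The near fingertip reads z≈37 by depth, about 30 mm higher than the stated tip offset implies, so the fingers closed above the disc without touching it. I'll reopen, lower part way, and measure the tip again.

```bash

python3 -m handwheel '0 0 0 0 0 0;0 0 0 0 0 0;0 0 0 0 0 0;0 0 0 0 0 0;0 0 0 0 0 0;0 0 0 0 0 0;0 0 0 0 0 0;0 0 0 0 0 0' 1 50
python3 -m handwheel '0 0 0.2 0 0 0;0 0 0.4 0 0 0;0 0 0.5 0 0 0;0 0 0.5 0 0 0'
cat > tip.py <<'E'
import sys; from h import *
a,d=camera("scene"); cv2.imwrite(f"pics/{sys.argv[1]}.png",a); P=cloud("scene",d); s=readout.state(); x=s["eef_pos"]
k=(d>0)&(np.hypot(P[...,0]-x[0],P[...,1]-x[1])<100)&(P[...,2]<x[2]+60)&(P[...,2]>x[2]-40)&((P[...,2]>26)|(np.hypot(P[...,0]-x[0],P[...,1]-x[1])>40)&(P[...,2]>5))
v,u=np.nonzero(k); o=np.argsort(-v)[:40]
for i in o[::3]: print(u[i],v[i],P[v[i],u[i]].round(0))
E
python3 tip.py scene3; python3 plan.py '[]'
```

```text
t: 4.58
eef_pos: [602.5, -235.6, 22.7]
orientation: [-0.354, 0.935, -0.0, 0.0]
force: [-0.3, 0.2, 0.0]
width: 88.5
grip_force: 0.0
t: 4.92
eef_pos: [601.9, -235.3, 6.4]
orientation: [-0.354, 0.935, 0.001, -0.001]
force: [-0.5, -0.3, 0.5]
width: 92.6
grip_force: 0.0
291 347 [ 640. -282.   17.]
288 347 [ 631. -282.   12.]
294 346 [ 648. -283.   25.]
291 346 [ 642. -284.   22.]
288 346 [ 634. -285.   19.]
290 345 [ 640. -285.   25.]
293 345 [ 644. -281.   24.]
295 345 [ 651. -282.   28.]
293 344 [ 646. -283.   29.]
290 344 [ 640. -285.   28.]
296 344 [ 650. -277.   27.]
294 343 [ 646. -279.   29.]
293 343 [ 644. -280.   29.]
289 343 [ 639. -287.   32.]
t 4.9667 pos [ 602.1 -235.5    6.9] yaw -138.49 F [ 0.5 -0.1 -0.4] w 93.0 g 0.0 q6 -2.74
```

```bash

python3 -m handwheel '0 0 0.1 0 0 0;0 0 0.2 0 0 0;0 0 0.3 0 0 0;0 0 0.35 0 0 0;0 0 0.35 0 0 0'
python3 tip.py scene4
python3 - <<'E'
from h import *
a=cv2.imread("pics/scene4.png"); cv2.imwrite("pics/c4.png",cv2.resize(a[270:370,230:350],None,fx=5,fy=5,interpolation=cv2.INTER_CUBIC))
E
```

```text
t: 5.38
eef_pos: [602.3, -235.5, -3.3]
orientation: [-0.354, 0.935, 0.0, -0.0]
force: [0.1, -0.1, -0.2]
width: 92.9
grip_force: 0.0
295 350 [ 648. -280.   11.]
292 350 [ 643. -283.   11.]
289 350 [ 639. -288.   13.]
290 349 [ 642. -288.   17.]
297 349 [ 652. -278.   14.]
296 348 [ 650. -278.   16.]
292 348 [ 644. -284.   18.]
295 348 [ 648. -279.   16.]
289 347 [ 639. -288.   21.]
295 347 [ 649. -281.   21.]
292 347 [ 643. -283.   20.]
293 346 [ 645. -281.   22.]
291 346 [ 642. -284.   23.]
289 346 [ 640. -288.   25.]
```

View pics/c4.png

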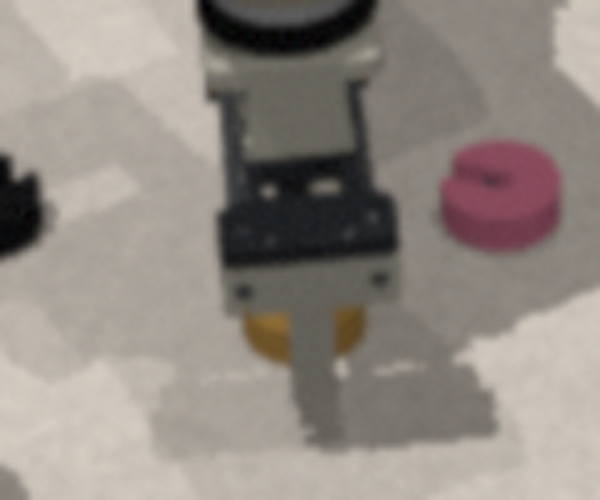

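```bash

python3 -m handwheel '0 0 0.05 0 0 0;0 0 0.05 0 0 0;0 0 0.05 0 0 0;0 0 0.05 0 0 0;0 0 0.05 0 0 0;0 0 0.05 0 0 0;0 0 0.05 0 0 0;0 0 0.05 0 0 0' -1 50
python3 plan.py '[]'
```

```text
t: 6.1
eef_pos: [602.4, -235.5, -4.3]
orientation: [-0.354, 0.935, 0.0, -0.0]
force: [-0.4, 0.2, 2.0]
width: 54.8
grip_force: 50.0
t 6.1 pos [ 602.4 -235.5   -4.3] yaw -138.49 F [-0.4  0.2  2. ] w 54.8 g 50.0 q6 -2.74
```

Gripped at about 55 mm with 50 N. In practice the brass underside sits 4 mm above the reported TCP, and I'll use that relation from here. Lifting and carrying to the +y side of the stem.

```bash

python3 -m handwheel '0 0 -0.5 0 0 0;0 0 -1.5 0 0 0;0 0 -2.5 0 0 0;0 0 -3.5 0 0 0;0 0 -4.5 0 0 0;0 0 -5.2 0 0 0;0 0 -5.6 0 0 0;0 0 -5.6 0 0 0'
python3 plan.py '[[540,-5,165,173],[474,222,165,125]]'
```

```text
t: 6.77
eef_pos: [603.5, -236.0, 166.8]
orientation: [-0.354, 0.935, -0.002, 0.002]
force: [1.2, -0.6, -3.4]
width: 55.0
grip_force: 50.0
t 6.7667 pos [ 603.5 -236.   166.8] yaw -138.48 F [ 1.2 -0.6 -3.4] w 55.0 g 50.0 q6 -2.74
[540, -5, 165, 173] -> [-3.521  7.169  0.037] [-0.03  0.03  8.09]
[474, 222, 165, 125] -> [3.106 7.242 0.   ] [ 0. -0.  8.]
```

```bash

python3 -m handwheel '-0.2 0.4 0 0 0 0.5;-0.6 1.2 0 0 0 1.4;-1 2.1 0 0 0 2.4;-1.5 3 0 0 0 3.4;-1.9 3.9 0 0 0 4.4;-2.3 4.7 0 0 0 5.3;-2.7 5.5 0 0 0 6.2;-3 6.2 0 0 0 7;-3.3 6.8 0 0 0 7.7;-3.5 7.17 0 0 0 8.1'
python3 -m handwheel '0.2 0.5 0 0 0 0.5;0.5 1.3 0 0 0 1.4;1 2.2 0 0 0 2.4;1.4 3.1 0 0 0 3.4;1.8 4 0 0 0 4.4;2.2 4.9 0 0 0 5.4;2.5 5.8 0 0 0 6.4;2.8 6.6 0 0 0 7.3;3 7.1 0 0 0 7.8;3.1 7.24 0 0 0 8'
python3 plan.py '[[474,222,165,125],[474,222,92,125]]'
python3 - <<'E'
from h import *
o=[]
for n,c in (("top",(240,240)),("scene",(353,195))):
    a,d=camera(n); cv2.imwrite(f"pics/{n}5.png",a); np.save(f"{n}5.npy",d); o.append(cv2.resize(a[c[1]-60:c[1]+60,c[0]-50:c[0]+50],None,fx=4,fy=4,interpolation=cv2.INTER_CUBIC))
cv2.imwrite("pics/c5.png",np.hstack(o))
E
```

```text
t: 7.6
eef_pos: [537.0, -3.1, 162.2]
orientation: [0.063, 0.998, 0.0, -0.001]
force: [-0.1, -0.9, -2.7]
width: 55.1
grip_force: 50.0
t: 8.43
eef_pos: [471.6, 223.9, 162.2]
orientation: [0.463, 0.886, -0.001, -0.001]
force: [-0.4, -0.3, -2.9]
width: 55.1
grip_force: 50.0
t 8.4333 pos [471.6 223.9 162.2] yaw 124.84 F [-0.4 -0.3 -2.9] w 55.1 g 50.0 q6 -0.25
[474, 222, 165, 125] -> [-0.098  0.027 -0.094] [-0.02 -0.01 -0.03]
[474, 222, 92, 125] -> [ 0.    -0.     2.433] [0. 0. 0.]
```

View pics/c5.png

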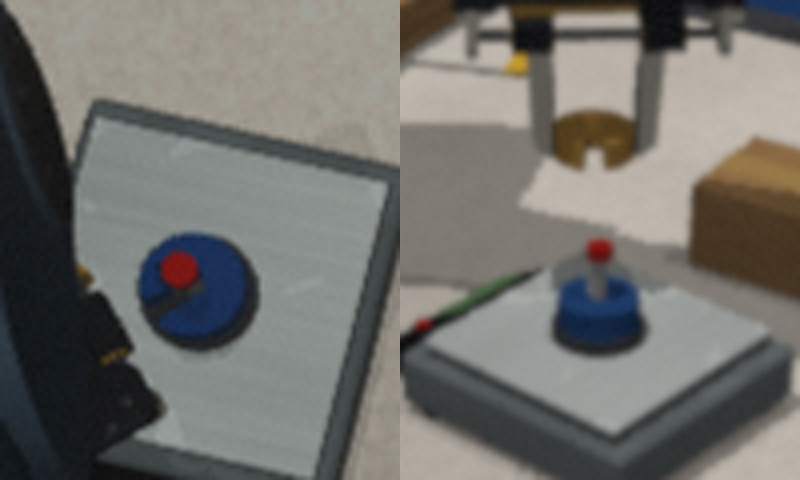

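The scene crop looks nearly along the slide line: brass slot mouth at crop (596,165), cap at (600,250), stem base at (598,297). The top crop shows the blue slot mouth at about (153,316) from its centre (197,288), which gives about 125°. Next I check the lateral offset in that single view, where calibration bias cancels.

```bash
python3 - <<'E'
from h import *
a=cv2.imread("pics/scene5.png"); h=cv2.cvtColor(a,cv2.COLOR_BGR2HSV)
def comp(lo,hi,box):
    m=cv2.inRange(h,lo,hi); r=np.zeros_like(m); x0,y0,x1,y1=box; r[y0:y1,x0:x1]=m[y0:y1,x0:x1]; return r
red=comp((0,120,70),(8,255,255),(340,185,366,210))|comp((172,120,70),(180,255,255),(340,185,366,210))
br=comp((10,90,40),(32,255,255),(333,158,372,182)); bl=comp((95,100,30),(130,255,255),(333,195,372,225))
for n,m in(("red",red),("brass",br),("blue",bl)):
    v,u=np.nonzero(m); print(n,len(u),"u",u.min(),u.max(),"mean",u.mean().round(1),v.mean().round(1),"v",v.min(),v.max())
for v in range(160,182): print(v,"".join("#" if br[v,u] else "." for u in range(333,372)))
m_=np.array([.574,-.819]); n_=np.array([.819,.574])
S=np.array([509,173.])
v,u=np.nonzero(red); p=onz("scene",u.mean(),v.mean(),125.5)[:2]; print("cap",p,"along/lat rel S",(p-S)@m_,(p-S)@n_)
c=np.array([471.6,223.9]); print("tcp rel S",(c-S)@m_,(c-S)@n_)
for z in (166.5,186.5):
  for s in (-6,0,6): print(z,s,proj("scene",[*(c+28*m_+s*n_),z]).round(1),"centre",proj("scene",[*c,z]).round(1))
E
```

```text
red 27 u 350 355 mean 352.4 197.1 v 195 199
brass 223 u 341 361 mean 351.0 168.9 v 163 176
blue 258 u 343 362 mean 352.2 212.7 v 204 220
160 .......................................
161 .......................................
162 .......................................
163 ..............#########................
164 ...........##############..............
165 .........###################...........
166 ........#####################..........
167 ........#####################..........
168 ........#####################..........
169 ........#####################..........
170 ........#####################..........
171 ........#####################..........
172 ........########.....########..........
173 .........#######.....#######...........
174 ..........######.....######............
175 ...........#####......####.............
176 .............##.......##...............
177 .......................................
178 .......................................
179 .......................................
180 .......................................
181 .......................................
cap [510.65545547 171.0821967 ] along/lat rel S 2.520912343177741 0.254998933420028
tcp rel S -63.15469999999999 -1.4139999999999788
166.5 -6 [349.  176.9] centre [350.6 172.2]
166.5 0 [351.2 176.9] centre [350.6 172.2]
166.5 6 [353.4 176.8] centre [350.6 172.2]
186.5 -6 [349.1 170.2] centre [350.7 165.5]
186.5 0 [351.3 170.2] centre [350.7 165.5]
186.5 6 [353.6 170.1] centre [350.7 165.5]
```

```bash

python3 -m handwheel '-0.1 0.05 0.3 0 0 0;-0.1 0.05 0.8 0 0 0;-0.1 0.05 1.3 0 0 0;-0.1 0.05 1.8 0 0 0;-0.1 0.05 2.1 0 0 0;-0.1 0.05 2.25 0 0 0;-0.1 0.05 2.33 0 0 0;-0.1 0.05 2.33 0 0 0'
python3 plan.py '[[474.7,222.3,92,125],[497.6,189.7,92,125]]'
```

```text
t: 9.2
eef_pos: [476.1, 220.2, 93.5]
orientation: [0.462, 0.887, -0.0, -0.0]
force: [0.1, -0.2, -3.6]
width: 55.1
grip_force: 50.0
t 9.2 pos [476.1 220.2  93.5] yaw 124.9 F [ 0.1 -0.2 -3.6] w 55.1 g 50.0 q6 -0.26
[474.7, 222.3, 92, 125] -> [0.086 0.001 0.049] [-0.   -0.   -0.02]
[497.6, 189.7, 92, 125] -> [-1.328  0.002  0.   ] [0. 0. 0.]
```

Lateral error is about 0 and s≈−57.5. Sliding in to s≈−20.

```bash

python3 -m handwheel '-0.1 0 0.02 0 0 0;-0.2 0 0.04 0 0 0;-0.3 0 0.05 0 0 0;-0.4 0 0.05 0 0 0;-0.5 0 0.05 0 0 0;-0.6 0 0.05 0 0 0;-0.7 0 0.05 0 0 0;-0.75 0 0.05 0 0 0;-0.8 0 0.05 0 0 0;-0.8 0 0.05 0 0 0'
python3 -m handwheel '-0.06 0 0 0 0 0;-0.12 0 0 0 0 0;-0.18 0 0 0 0 0;-0.24 0 0 0 0 0;-0.3 0 0 0 0 0;-0.36 0 0 0 0 0;-0.4 0 0 0 0 0;-0.43 0 0 0 0 0;-0.45 0 0 0 0 0;-0.45 0 0 0 0 0'
python3 plan.py '[[509.2,173.1,92,125]]'
python3 - <<'E'
from h import *
o=[]
for n,c in (("top",(240,240)),("scene",(353,195))):
    a,d=camera(n); cv2.imwrite(f"pics/{n}6.png",a); o.append(cv2.resize(a[c[1]-50:c[1]+50,c[0]-50:c[0]+50],None,fx=4,fy=4,interpolation=cv2.INTER_CUBIC))
cv2.imwrite("pics/c6.png",np.hstack(o))
E
```

```text
t: 10.03
eef_pos: [489.9, 200.6, 92.2]
orientation: [0.463, 0.887, -0.0, 0.0]
force: [0.2, 0.7, -3.5]
width: 55.0
grip_force: 50.0
t: 10.87
eef_pos: [497.5, 189.6, 92.2]
orientation: [0.462, 0.887, -0.0, -0.0]
force: [0.5, 0.2, -3.3]
width: 55.1
grip_force: 50.0
t 10.8667 pos [497.5 189.6  92.2] yaw 124.91 F [ 0.5  0.2 -3.3] w 55.1 g 50.0 q6 -0.33
[509.2, 173.1, 92, 125] -> [-0.675  0.003  0.007] [-0.    0.   -0.01]
```

View pics/c6.png

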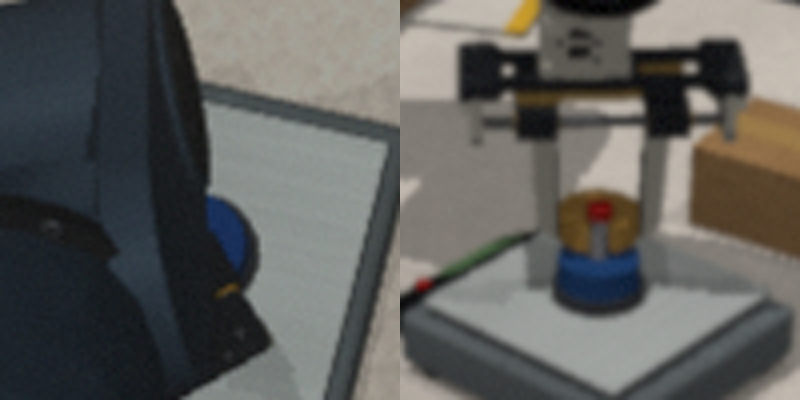

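The scene crop shows the stem and cap centred in the brass slot with no contact force. Starting the slow push.

```bash

python3 -m handwheel '-0.03 0 0 0 0 0;-0.06 0 0 0 0 0;-0.09 0 0 0 0 0;-0.12 0 0 0 0 0;-0.15 0 0 0 0 0;-0.18 0 0 0 0 0;-0.21 0 0 0 0 0;-0.24 0 0 0 0 0;-0.27 0 0 0 0 0;-0.3 0 0 0 0 0'
python3 -m handwheel '-0.02 0 0 0 0 0;-0.04 0 0 0 0 0;-0.06 0 0 0 0 0;-0.08 0 0 0 0 0;-0.1 0 0 0 0 0;-0.12 0 0 0 0 0;-0.14 0 0 0 0 0;-0.16 0 0 0 0 0'
python3 plan.py '[]'
```

```text
t: 11.8
eef_pos: [502.5, 182.3, 92.2]
orientation: [0.462, 0.887, -0.0, -0.0]
force: [-2.0, 1.2, -2.6]
width: 55.0
grip_force: 50.0
t: 12.47
eef_pos: [505.2, 178.5, 92.2]
orientation: [0.462, 0.887, -0.0, -0.0]
force: [-4.4, 3.6, -3.9]
width: 55.2
grip_force: 50.0
t 12.4667 pos [505.2 178.5  92.2] yaw 124.91 F [-4.4  3.6 -3.9] w 55.2 g 50.0 q6 -0.36
```

Axial push is about 5.5 N and lateral about 1.5 N. Continuing in small steps.

```bash

python3 -m handwheel '-0.02 0 0 0 0 0;-0.04 0 0 0 0 0;-0.06 0 0 0 0 0;-0.08 0 0 0 0 0'
python3 -m handwheel '-0.02 0 0 0 0 0;-0.04 0 0 0 0 0;-0.06 0 0 0 0 0;-0.08 0 0 0 0 0'

```

```text
t: 12.8
eef_pos: [506.4, 176.7, 92.1]
orientation: [0.462, 0.887, -0.0, -0.001]
force: [-4.8, 5.5, -3.0]
width: 55.0
grip_force: 50.0
t: 13.13
eef_pos: [507.6, 174.8, 92.1]
orientation: [0.462, 0.887, -0.0, -0.001]
force: [-6.4, 6.2, -3.4]
width: 55.1
grip_force: 50.0
```

```bash

python3 -m handwheel '-0.015 0 0 0 0 0;-0.03 0 0 0 0 0;-0.045 0 0 0 0 0'
```

```text
t: 13.38
eef_pos: [508.2, 173.9, 92.1]
orientation: [0.463, 0.887, -0.0, -0.001]
force: [-6.5, 7.9, -3.2]
width: 55.3
grip_force: 50.0
```

```bash

python3 -m handwheel '-0.015 0 0 0 0 0;-0.03 0 0 0 0 0;-0.03 0 0 0 0 0'
```

```text
t: 13.63
eef_pos: [508.8, 173.1, 92.0]
orientation: [0.462, 0.887, -0.0, -0.001]
force: [-5.6, 7.4, -3.3]
width: 54.7
grip_force: 50.0
```

```bash

python3 -m handwheel '-0.015 0 0 0 0 0;-0.03 0 0 0 0 0;-0.03 0 0 0 0 0'
```

```text
t: 13.88
eef_pos: [509.3, 172.3, 92.1]
orientation: [0.462, 0.887, -0.0, -0.001]
force: [-5.5, 7.3, -3.8]
width: 54.8
grip_force: 50.0
```

```bash

python3 -m handwheel '-0.015 0 0 0 0 0;-0.03 0 0 0 0 0;-0.03 0 0 0 0 0'
```

```text
t: 14.13
eef_pos: [510.9, 170.9, 92.4]
orientation: [0.462, 0.887, 0.0, 0.001]
force: [0.1, -0.3, -2.5]
width: 55.1
grip_force: 50.0
```

The axial force dropped from about 9 N to 0, so the catch has clicked. Lowering onto the lower weight.

```bash

python3 -m handwheel '0 0 0.03 0 0 0;0 0 0.06 0 0 0;0 0 0.09 0 0 0;0 0 0.12 0 0 0;0 0 0.14 0 0 0;0 0 0.14 0 0 0;0 0 0.14 0 0 0'
python3 -m handwheel '0 0 0.015 0 0 0;0 0 0.03 0 0 0;0 0 0.03 0 0 0'
```

```text
t: 14.72
eef_pos: [510.5, 171.2, 88.0]
orientation: [0.462, 0.887, -0.0, -0.0]
force: [-1.5, 2.0, -2.5]
width: 55.1
grip_force: 50.0
t: 14.97
eef_pos: [510.4, 171.1, 87.1]
orientation: [0.462, 0.887, 0.0, -0.0]
force: [-1.8, 2.0, -2.0]
width: 55.6
grip_force: 50.0
```

```bash

python3 -m handwheel '0 0 0.015 0 0 0;0 0 0.03 0 0 0;0 0 0.03 0 0 0'
```

```text
t: 15.22
eef_pos: [510.5, 171.1, 86.2]
orientation: [0.462, 0.887, 0.0, 0.0]
force: [-1.7, 1.5, -1.0]
width: 55.2
grip_force: 50.0
```

```bash

python3 -m handwheel '0.02 0 0 0 0 0;0.05 0 0.01 0 0 0;0.05 0 0.02 0 0 0;0.05 0 0.02 0 0 0'
python3 plan.py '[]'
```

```text
t: 15.55
eef_pos: [509.8, 172.4, 85.8]
orientation: [0.462, 0.887, 0.0, 0.0]
force: [-0.3, 1.5, -0.4]
width: 54.8
grip_force: 50.0
t 15.55 pos [509.8 172.4  85.8] yaw 124.91 F [-0.3  1.5 -0.4] w 54.8 g 50.0 q6 -0.37
```

```bash

python3 -m handwheel '0 0 0 0 0 0;0 0 0 0 0 0;0 0 0 0 0 0;0 0 0 0 0 0;0 0 0 0 0 0;0 0 0 0 0 0' 0.7
python3 -m handwheel '0 0 -0.3 0 0 0;0 0 -0.8 0 0 0;0 0 -1.5 0 0 0;0 0 -2.5 0 0 0;0 0 -3.5 0 0 0;0 0 -4.2 0 0 0;0 0 -4.5 0 0 0'
python3 -m handwheel '2 0 0 0 0 0;4 0 0 0 0 0;5 0 0 0 0 0;6 0 0 0 0 0;7 0 0 0 0 0;7 0 0 0 0 0;7 0 0 0 0 0'
python3 - <<'E'
from h import *
o=[]
for n,c in (("top",(240,245)),("scene",(353,200))):
    a,d=camera(n); cv2.imwrite(f"pics/{n}7.png",a); np.save(f"{n}7.npy",d); o.append(cv2.resize(a[c[1]-35:c[1]+35,c[0]-35:c[0]+35],None,fx=5.7,fy=5.7,interpolation=cv2.INTER_CUBIC))
    if n=="top":
        P=cloud(n,d); q=P[(abs(P[...,0]-509)<32)&(abs(P[...,1]-173)<32)&(d>0)]; k=q[abs(q[:,2]-111)<5]; print(len(k),np.median(k[:,2]),k.mean(0)); A=np.c_[k[:,:2]-k[:,:2].mean(0),np.ones(len(k))]; print("tilt",np.linalg.lstsq(A,k[:,2],rcond=None)[0])
cv2.imwrite("pics/c7.png",np.hstack(o))
E
```

```text
t: 16.05
eef_pos: [509.6, 172.3, 85.6]
orientation: [0.462, 0.887, -0.0, 0.0]
force: [-0.6, 0.1, -0.0]
width: 79.2
grip_force: 0.0
t: 16.63
eef_pos: [510.6, 172.6, 224.4]
orientation: [0.462, 0.887, 0.002, 0.002]
force: [-0.5, 0.2, 0.0]
width: 78.9
grip_force: 0.0
t: 17.22
eef_pos: [388.0, 345.8, 220.2]
orientation: [0.461, 0.887, -0.0, -0.0]
force: [0.4, 0.5, 0.3]
width: 79.0
grip_force: 0.0
439 110.39237306289192 [508.97371217 173.32415955 110.38078969]
tilt [-5.77507051e-03  1.79233422e-03  1.10380790e+02]
```

View pics/c7.png

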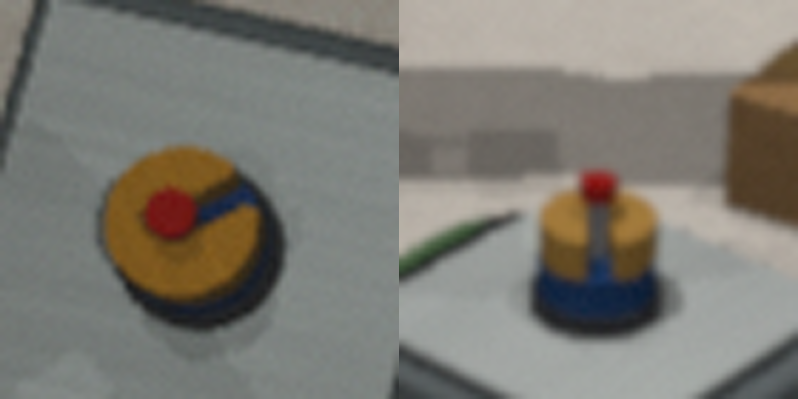

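It is home and flat: top at 110.4 mm, which is 111 minus about 0.8 mm of sag under its own weight. The crop shows the slot pointing right, opposite the blue one. I'll check the angle numerically against the earlier blue estimate.

```bash
python3 - <<'E'
from meas import *
def run(f,c0,z,lo,hi):
    a=cv2.imread(f"pics/{f}.png"); h=cv2.cvtColor(a,cv2.COLOR_BGR2HSV); n="top"
    roi=np.zeros((480,640),np.uint8); u,v=np.round(proj(n,[*c0,z])).astype(int); roi[v-20:v+21,u-20:u+21]=255
    m=cv2.inRange(h,lo,hi)&roi
    cs,_=cv2.findContours(m,cv2.RETR_EXTERNAL,cv2.CHAIN_APPROX_NONE); k=max(cs,key=cv2.contourArea)[:,0]
    p=np.array([onz(n,*q,z)[:2] for q in k]); c=least_squares(lambda c:np.hypot(*(p-c).T)-c0[2] if 0 else np.hypot(*(p-c).T)-27,c0,loss="cauchy",f_scale=.7).x
    # rim gap: angles, at radius 20..26, not coloured as the face
    for rr in (18,21,24):
        t=np.arange(0,360,2); g=[]
        for q in t:
            U,V=np.round(proj(n,[c[0]+rr*np.cos(np.radians(q)),c[1]+rr*np.sin(np.radians(q)),z])).astype(int); g.append(m[V,U]==0)
        print(f,c.round(1),rr,t[np.array(g)].tolist())
run("top0",(508.6,173.3),91,(95,120,55),(130,255,255))
run("top0",(602.5,-235.3),20,(12,120,95),(30,255,255))
run("top7",(509,173.3),110.4,(12,120,95),(30,255,255))
E
```

```text
top0 [508.6 173.3] 18 [10, 12, 14, 16, 18, 20, 22, 24, 26, 28, 30, 32, 34, 36, 38, 40, 42, 44, 46, 48, 50, 52, 54, 56, 58, 60, 62, 64, 66, 68, 70, 72, 74, 76, 78, 80, 82, 112, 114, 116, 118, 120, 122, 124, 126, 128, 130, 132, 134, 136, 138, 140, 142, 144, 146, 148]
top0 [508.6 173.3] 21 [20, 22, 24, 26, 28, 30, 32, 34, 36, 38, 40, 42, 44, 46, 48, 50, 52, 54, 56, 58, 60, 62, 64, 66, 68, 70, 72, 74, 112, 114, 116, 118, 120, 122, 124, 126, 128, 130, 132, 134, 136, 138, 140, 142, 144, 146]
top0 [508.6 173.3] 24 [116, 118, 120, 122, 124, 126, 128, 130, 132, 134, 136, 138, 140]
top0 [ 602.5 -235.3] 18 [20, 22, 24, 26, 28, 30, 32, 34, 36, 38, 40, 42, 44, 46, 48, 50, 52, 54, 56, 58]
top0 [ 602.5 -235.3] 21 [24, 26, 28, 30, 32, 34, 36, 38, 40, 42, 44, 46, 48, 50, 52, 54, 56]
top0 [ 602.5 -235.3] 24 [28, 30, 32, 34, 36, 38, 40, 42, 44, 46, 48, 50, 52, 54]
top7 [509.9 173. ] 18 [282, 284, 286, 288, 290, 292, 294, 296, 298, 300, 302, 304, 306, 308, 310, 312, 314, 316, 318, 320, 322, 324, 326, 328]
top7 [509.9 173. ] 21 [286, 288, 290, 292, 294, 296, 298, 300, 302, 304, 306, 308, 310, 312, 314, 316, 318, 320]
top7 [509.9 173. ] 24 [290, 292, 294, 296, 298, 300, 302, 304, 306, 308, 310, 312, 314, 316, 318]
```

The blue slot is at about 128° and the brass at about 304°, so they are opposite to within a few degrees. Handing in.

```bash
python3 -c "
from rig import hand_in; print(hand_in())"
```

```text
the job is handed in; nothing more can be done
None
```

The job is handed in at about 17 s: the brass weight clicked home on the stem and sits flat on the lower weight, its slot opposite the lower one to within about 5°, with sideways and downward force readings no higher than about 10 N.

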